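# Line up the well plates for their photograph

### The job

Line up the three foil-sealed well plates for a photograph: nudge them into one straight, closed row in front of the aluminium straight-edge, each with a short end flat against the bar and long sides touching, with the first plate touching the orange end stop (it may be at the left or the right end of the bar today). The order of the plates does not matter; keep them flat on the bench and leave everything else where it is.

Things in the scene. Friction and masses are not known exactly. Their poses are not given: they have to be found in the camera images.
- straightedge: aluminium bar screwed to the bench, 30 (x) x 540 (y) x 28 mm high. Origin at bench level in the middle of the long face that looks to the robot; that face is the plane x = 0 of its frame, +x points away from the robot and the plates, y runs along the bar
- stop: orange end stop fixed to the bench in front of the bar, 90 (x) x 30 (y) x 40 mm high with a small dark screw head on top, parallel to the bar and touching its face. Origin at the centre of its underside. It is at either the left or the right end of the bar
- card: flat paper colour card (80 x 50 mm, under 1 mm thick) stuck to the bench at the other end of the bar; plates and fingers pass over it freely. Origin at its centre
- plate_a: white 24-well plate sealed with purple foil (4 x 6 round dimples), 127.8 long (its x) x 85.5 wide (its y) x 30 mm high, about 200 g, loose on the bench; too wide to grip, so push it. Origin at the centre of its underside
- plate_b: white 24-well plate sealed with green foil (4 x 6 round dimples), 127.8 long (its x) x 85.5 wide (its y) x 30 mm high, about 200 g, loose on the bench; too wide to grip, so push it. Origin at the centre of its underside
- plate_c: white 24-well plate sealed with yellow foil (4 x 6 round dimples), 127.8 long (its x) x 85.5 wide (its y) x 30 mm high, about 200 g, loose on the bench; too wide to grip, so push it. Origin at the centre of its underside
- jar: bystander beyond the bar: amber glass jar, 56 mm across, 75 mm high. Origin: centre of its underside
- beaker: bystander beyond the bar: glass beaker, 70 mm across, 80 mm high. Origin: centre of its underside
- marker: bystander beyond the bar: white and blue marker pen lying flat, 133 (x) x 18 x 18 mm. Origin: underside, near its middle
- tipbox: bystander left of the plates: blue box with a clear lid, 75 (x) x 60 (y) x 56 mm high. Origin: centre of its underside
- dish: bystander left of the bar's end: clear round culture dish, 80 mm across, 22 mm high. Origin: centre of its underside
- scissors: bystander right of the plates: steel scissors lying flat, about 150 (x) x 75 mm, 8 mm high. Origin: underside, near the pivot
There are look-alikes about, which are no part of the job. What is shaped like the plate_c but pink is not meant. Leave any red look-alike of the plate_b alone.

How it is judged (in metres and radians):
At the end, for the whole second after the job is handed in: Plates flat, at rest, between the bar's ends; each short end within 4 mm of the bar, square within 0.04 rad; one within 4 mm of the orange stop, on its inner side; no two plate centres over 178 mm apart (171 = gapless) (x of plate_a in the frame of straightedge between -0.0679 and -0.06 m and y of plate_a in the frame of straightedge between -0.225 and 0.225 m and angle between the x axis of each of plate_a, plate_b, plate_c and the x axis of straightedge, either way round below 0.04 rad and angle between each of plate_a, plate_b, plate_c's own z axis and vertical below 0.05 rad and height (world z) of each of plate_a, plate_b, plate_c below 0.006 m and linear speed of each of plate_a, plate_b, plate_c below 0.01 m/s and x of plate_b in the frame of straightedge between -0.0679 and -0.06 m and y of plate_b in the frame of straightedge between -0.225 and 0.225 m and x of plate_c in the frame of straightedge between -0.0679 and -0.06 m and y of plate_c in the frame of straightedge between -0.225 and 0.225 m and horizontal distance between plate_a and plate_b below 0.178 m and horizontal distance between each of plate_b, plate_a and plate_c below 0.178 m and (y of plate_a in the frame of stop between -0.0618 and 0.0618 m or y of plate_b in the frame of stop between -0.0618 and 0.0618 m or y of plate_c in the frame of stop between -0.0618 and 0.0618 m)); the robot touches nothing.
It fails at once if a plate is tipped by more than 0.35 rad (angle between any of plate_a, plate_b, plate_c's own z axis and vertical above 0.35 rad).
It fails at once if a bystander (jar, beaker, marker, tip box, dish, scissors) is moved more than 30 mm (distance of any of jar, beaker, marker, tipbox, dish, scissors from where it was at the start of the episode above 0.03 m).
It also fails if it takes over 64 s, if anything falls off the work surface, if the arm or the gripper's body presses on something with over 40 N, if the wrist force passes 120 N, or if a joint passes its speed limit or range.

### The arm

A 6-joint arm with a two-finger parallel gripper is mounted at the origin on the work surface. World frame = base frame: x ahead of the robot, y to its left, z up, the work surface at z = 0. Lengths are in mm, angles in rad, forces in N, time in s.
With the tool pointing down it reaches from about 200 to 875 mm from the base axis. Payload 3.4 kg.
Tool frame: the origin (TCP) lies midway between the tips of the shut fingers; the grasp point (between the pads) lies 19 mm behind it; z points along the fingers, y is the line along which they close (so a half turn about z gives the same grasp; the last joint's range is limited). The gripper opens to 94 mm and grips with 3 to 60 N. Pads are 16 mm wide; open, the fingers measure 119 mm over their backs; the gripper's body (75 mm by 177 mm) begins 78 mm behind the grasp point.
Start: joints at [1.117, 0.276, 1.505, -0, 1.361, -0.121], TCP at [187.866, 543.481, 205.493] pointing down, gripper open.
Joint ranges: [-2.89, 2.89], [-0.75, 2.08], [0.22, 2.7], [-1.18, 4.32], [0.11, 2.71], [-2.7, 2.7]. Speed limits (rad/s): [2.57, 2.57, 3.14, 3.14, 3.14, 3.14].

### API

Orientations are given as a rotation vector (axis times angle).
In Python, from rig import bot gives the robot as it stands.
- The arm moves only by the tool carry_out, never from a script. Its argument "rows" is a list of rows, each an object with "jaw": the finger opening in cm, from 0 to 9.4; "offset": the shift along the tool's x, y, z in cm, a list of three; "delta_rot": the turn, a rotation vector about the tool's x, y, z in degrees, a list of three. A call has 1 to 12 rows; each row is the pose to reach, as a shift and turn from the pose commanded when the call began, along the tool's axes at that moment; what a row does not reach only later rows make up. A row lasts 1/8 s, in which the tool goes at most 62.5 mm and 10.7 degrees, less where a joint would pass 70% of its speed; a pose out of reach is approached as far as the arm can. A call with a gripper value outside its range is refused whole. The fingers move at their own pace and stop on an object; "force" is the grip in N (left out, the last holds). Time passes only in rows, so rows that repeat a pose let the fingers close. It gives the time, the measured TCP pose, the force, the opening and the grip force at its end, in the units of the state.
- bot.get_obs(): the state, without advancing time (a new reading comes with each control period).
- bot.get_image(name): name is "side" or "top" or "wrist"; returns a dict with "image" (384x512x3 uint8, blue, green, red), "K" (3x3 intrinsics, pixels), "rvec" (rotation vector, rad) and "tvec" (3), from world to camera coordinates, as OpenCV has them; the wrist camera has in their place "hand_eye" (4x4, takes a point from camera to tool coordinates, whose origin is the TCP and whose axes are the flange's). Camera axes: x right, y down, z forward; pixel columns grow to the right and rows downward; lengths in mm; the calibration is good to about 2 mm. The wrist camera is an equidistant fisheye: a pixel r from the principal point sees the ray r / f radians off the axis. A picture is of the moment at which its call begins: read the wrist's pose just before it. There is no depth.
- bot.hand_in(): hands the job in; it is judged then, once.
The state is a dict: "time_s": time; "qpos": joint angles; "joint_velocities": joint speeds; "tau": joint torques, N m; "ee_pos": TCP position; "tool_rot": TCP orientation; "contact_force": force on the tool from outside, world axes, zero at the start; "ft_torque": the same for the moment, N m; "grip_width": opening from 0.0 (shut) to 1.0 (fully open); "finger_force": force on a finger pad.
Only numpy, scipy, OpenCV 4.12 (cv2) and the standard library are available. Lean on these libraries where they do the work, as an engineer would, in place of code of your own. Each camera call takes 0.05 s, during which the arm holds its last target. There are 200 camera calls.

## Working session

There is one attempt and no reset: what is moved stays moved. The work goes in short steps, Python scripts to look and compute and a tool call to move; the robot and the scene stay as the last step left them, time stands still between calls to the robot, and variables do not carry over. Pictures are saved under pics/ and viewed, at most 10 in all, crops included, and the job is handed in when it is done.

Besides the shell and the picture viewer there is one more tool, called after ">>>" by a JSON object that holds its "op" and its "data", one argument or row to a line. carry_out: Moves the arm, as the interface text tells. Its arguments: {"type":"object","properties":{"rows":{"type":"array"},"force":{"type":"number"}},"required":["rows"]}

```bash
mkdir -p pics; ls; python3 - <<'E'
from rig import bot
import cv2,numpy as np
o=bot.get_obs();print(o['ee_pos'],o['tool_rot'],o['grip_width'])
for n in ('top','side'):
    d=bot.get_image(n);cv2.imwrite(f'pics/{n}0.png',d['image']);np.savez(f'{n}0.npz',**d)
    R=cv2.Rodrigues(np.array(d['rvec'],float))[0];print(n,d['K'],-R.T@np.array(d['tvec'],float).ravel(),R)
E
```

```text
pics
[187.62589716 542.95569182 204.63203813] [-5.20318204e-01 -3.09770835e+00  2.62357458e-03] 0.9993913732785171
top [[452.72128293   0.         253.03771794]
 [  0.         452.72128293 187.13579053]
 [  0.           0.           1.        ]] [ 487.60773343   24.2315634  1118.74065415] [[ 0.02406954 -0.99967053  0.00891577]
 [-0.99629102 -0.02472325 -0.0824195 ]
 [ 0.08261277 -0.00689891 -0.99655784]]
side [[349.20466011   0.         255.32312978]
 [  0.         349.20466011 192.69872289]
 [  0.           0.           1.        ]] [554.79001602 625.53940114 558.76229377] [[-0.99969063 -0.02470399  0.0028902 ]
 [-0.01769655  0.62479903 -0.78058504]
 [ 0.01747777 -0.7803947  -0.62504291]]
```

View pics/top0.png

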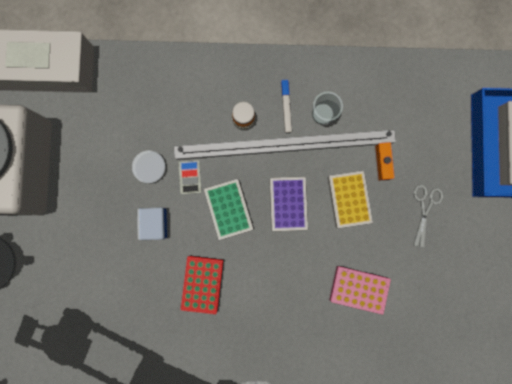

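View pics/side0.png

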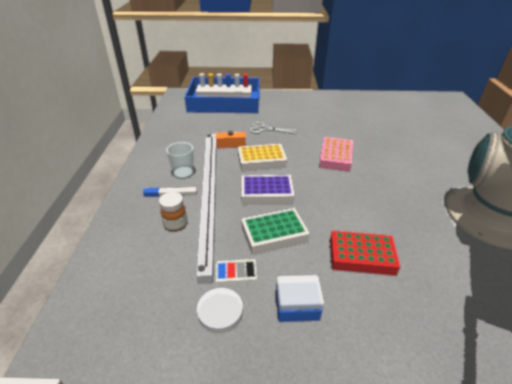

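The top view shows the orange stop at the right end, (387,160). The plates are yellow (350,200), purple (289,204) and green (229,209), and the tip box is at (151,223). The side view confirms the same layout: bar at x≈208, stop (230,139).

```bash
cat > h.py <<'E'
import cv2,numpy as np
from scipy.spatial.transform import Rotation as Ro
def ray(d,uv,z):
    R=cv2.Rodrigues(np.array(d['rvec'],float))[0];t=np.array(d['tvec'],float).ravel()
    C=-R.T@t;uv=np.atleast_2d(np.array(uv,float))
    v=np.c_[uv,np.ones(len(uv))]@np.linalg.inv(d['K']).T@R
    return (C+v*((z-C[2])/v[:,2])[:,None])[:,:2]
HUE={'green':(60,90),'purple':(120,150),'yellow':(18,32),'orange':(5,16)}
def big(m):
    c=max(cv2.findContours(m,cv2.RETR_EXTERNAL,cv2.CHAIN_APPROX_NONE)[0],key=cv2.contourArea);return c[:,0,:]
def rect(p):
    (c,s,a)=cv2.minAreaRect(p.astype(np.float32));b=cv2.boxPoints((c,s,a));e=[b[1]-b[0],b[2]-b[1]]
    l=max(e,key=np.linalg.norm);an=np.degrees(np.arctan2(l[1],l[0]))
    return np.array(c),sorted(s),(an+90)%180-90
def measure(d):
    im=cv2.resize(d['image'],None,fx=4,fy=4,interpolation=cv2.INTER_CUBIC)
    hsv=cv2.cvtColor(im,cv2.COLOR_BGR2HSV);out={}
    roi=np.zeros(im.shape[:2],np.uint8);roi[480:1000,600:1640]=255
    near=cv2.getStructuringElement(cv2.MORPH_ELLIPSE,(25,25))
    for k,(a,b) in HUE.items():
        m=cv2.inRange(hsv,(a,110,60),(b,255,255))&roi
        m=cv2.morphologyEx(m,cv2.MORPH_CLOSE,near)
        p=big(m)
        out[k]=rect(ray(d,(p+.5)/4-.5,40 if k=='orange' else 30))
    # bar: pale pixels, elongated blob
    m=cv2.inRange(hsv,(0,0,150),(180,60,255));m[:480]=0;m[660:]=0
    m=cv2.morphologyEx(m,cv2.MORPH_CLOSE,near)
    cs=cv2.findContours(m,cv2.RETR_EXTERNAL,cv2.CHAIN_APPROX_NONE)[0]
    p=max(cs,key=lambda c:cv2.minAreaRect(c)[1][0]+cv2.minAreaRect(c)[1][1])[:,0,:]
    out['bar']=rect(ray(d,(p+.5)/4-.5,28))
    return out
def show(o):
    for k,(c,s,a) in o.items():print(k,np.round(c,1),np.round(s,1),round(float(a),2))
E
python3 - <<'E'
from h import *
d=dict(np.load('top0.npz'));show(measure(d))
im=d['image'];crop=cv2.resize(im[120:250,165:405],None,fx=3.3,fy=3.3,interpolation=cv2.INTER_CUBIC);cv2.imwrite('pics/c0.png',crop)
hsv=cv2.cvtColor(im,cv2.COLOR_BGR2HSV);print(hsv[138:162:2,250].tolist())
E
```

```text
green [524.4  75.6] [ 67.6 109.8] 18.21
purple [541.  -69.6] [ 65.8 108.2] 3.4
yellow [ 555.5 -219.1] [ 71.6 113.9] 9.7
orange [ 648.5 -298.1] [39.5 90.7] 5.56
bar [676.4 -58.4] [ 49.9 539.7] -84.2
[[18, 11, 120], [40, 5, 143], [23, 6, 178], [23, 6, 182], [12, 8, 164], [18, 9, 135], [18, 7, 183], [15, 6, 158], [30, 8, 96], [36, 10, 123], [42, 11, 119], [30, 9, 120]]
```

View pics/c0.png

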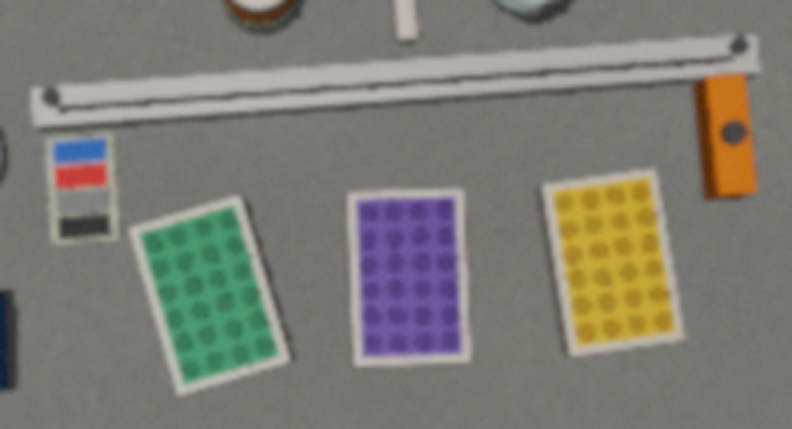

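```bash
cat >> h.py <<'E'
def bar(d):
    im=cv2.resize(d['image'],None,fx=4,fy=4,interpolation=cv2.INTER_CUBIC)
    g=cv2.GaussianBlur(im[:,:,1].astype(np.float32),(9,5),0)
    P=[]
    for c in range(740,1480,8):
        r0=int(148*4-(c/4-180)*14/214*4) # rough near edge row
        s=g[r0-16:r0+32,c];k=np.argmin(np.diff(s));P.append((c,r0-16+k+.5))
    P=(np.array(P)+.5)/4-.5
    W=ray(d,P,28)
    for _ in range(4):
        f=np.polyfit(W[:,1],W[:,0],1);e=W[:,0]-np.polyval(f,W[:,1]);W=W[abs(e)<max(2*e.std(),.8)]
    return f,e.std(),len(W)
E
python3 - <<'E'
from h import *
d=dict(np.load('top0.npz'));f,s,n=bar(d);print(f,s,n)
th=np.arctan(-f[0]);print(np.degrees(th))
o=measure(d);E=np.array([[np.cos(th),np.sin(th)],[-np.sin(th),np.cos(th)]])
O=np.array([np.polyval(f,-50),-50.]);print('O',O)
for k,(c,s,a) in o.items():print(k,E@(c-O),a-np.degrees(th))
from rig import bot
R=Ro.from_rotvec(bot.get_obs()['tool_rot']).as_matrix();print(R)
E
```

```text
[-1.01558562e-01  6.79660720e+02] 0.49039033493783446 90
5.798994310317863
O [684.73864848 -50.        ]
green [-146.86383211  141.14654407] 12.409532301010263
purple [-145.03297655   -5.01922214] -2.4011747912748946
yellow [-145.6462672  -155.19240653] 3.9048325939790116
orange [ -61.116157   -243.21907824] -0.2354567126616134
bar [-9.14840616 -7.55422547] -89.99652696412646
[[-9.45124702e-01  3.26709085e-01 -6.86278384e-04]
 [ 3.26709747e-01  9.45123706e-01 -1.38586646e-03]
 [ 1.95842808e-04 -1.53403046e-03 -9.99998804e-01]]
```

```bash
cat >> h.py <<'E'
TH=np.radians(5.75);EX=np.array([np.cos(TH),np.sin(TH)]);EY=np.array([-EX[1],EX[0]]);OB=np.array([668.8,-51.6])
def state(o):
    p=np.array(o['ee_pos']);R=Ro.from_rotvec(o['tool_rot']).as_matrix();w=p[:2]-OB
    return w@EX,w@EY,p[2],np.degrees(np.arctan2(R[1,1],R[0,1])-TH)
def plan(o,*ts):
    """targets (u,v,z,tool-y angle from bar normal, deg) -> offset cm, delta_rot deg"""
    R=Ro.from_rotvec(o['tool_rot']).as_matrix();p=np.array(o['ee_pos'])
    print('now u v z a',np.round(state(o),1),'F',np.round(o['contact_force'],1),'t',round(o['time_s'],2))
    for u,v,z,a in ts:
        q=np.r_[OB+u*EX+v*EY,z];t=np.radians(a)+TH;y=np.array([np.cos(t),np.sin(t),0]);zz=np.array([0,0,-1.])
        T=np.c_[np.cross(y,zz),y,zz]
        print((u,v,z,a),'off',np.round(R.T@(q-p)/10,2),'rot',np.round(np.degrees(Ro.from_matrix(R.T@T).as_rotvec()),1))
E
python3 - <<'E'
from h import *;from rig import bot
plan(bot.get_obs(),(-218,135,100,90),(-218,135,12,90))
E
```

```text
now u v z a [-419.2  639.8  204.7   65.2] F [ 1.3 -0.1  0.3] t 0.1
(-218, 135, 100, 90) off [-39.45 -37.36  10.52] rot [ -0.1  -0.  -24.8]
(-218, 135, 12, 90) off [-39.45 -37.35  19.32] rot [ -0.1  -0.  -24.8]
```

>>> {"op": "carry_out", "data": {
  "rows": [
    {"jaw": 5.5,"offset": [-10,-9.5,2],"delta_rot": [0,0,-8]},
    {"jaw": 5.5,"offset": [-20,-19,4],"delta_rot": [0,0,-16]},
    {"jaw": 5.5,"offset": [-30,-28,6],"delta_rot": [0,0,-24.8]},
    {"jaw": 5.5,"offset": [-39.45,-37.4,8],"delta_rot": [0,0,-24.8]},
    {"jaw": 5.5,"offset": [-39.45,-37.4,10],"delta_rot": [0,0,-24.8]},
    {"jaw": 5.5,"offset": [-39.45,-37.4,10],"delta_rot": [0,0,-24.8]},
    {"jaw": 5.5,"offset": [-39.45,-37.4,10],"delta_rot": [0,0,-24.8]},
    {"jaw": 5.5,"offset": [-39.45,-37.4,10],"delta_rot": [0,0,-24.8]},
    {"jaw": 5.5,"offset": [-39.45,-37.4,10],"delta_rot": [0,0,-24.8]},
    {"jaw": 5.5,"offset": [-39.45,-37.4,10],"delta_rot": [0,0,-24.8]},
    {"jaw": 5.5,"offset": [-39.45,-37.4,10],"delta_rot": [0,0,-24.8]},
    {"jaw": 5.5,"offset": [-39.45,-37.4,10],"delta_rot": [0,0,-24.8]}
  ]
}}

```text
time_s: 1.6
ee_pos: [437.9, 62.3, 105.6]
tool_rot: [0.16, -3.137, -0.001]
contact_force: [0.5, 1.1, -0.2]
grip_width: 0.581
finger_force: 0.0
```

```bash
python3 - <<'E'
from h import *;from rig import bot
o=bot.get_obs();print(o['grip_width']*9.4)
plan(o,(-218,135,50,90),(-218,135,12,90),(-150,135,12,90))
E
```

```text
5.458502455361968
now u v z a [-218.4  136.5  105.6   90.1] F [ 0.5  1.1 -0.2] t 1.6
(-218, 135, 50, 90) off [-0.04 -0.15  5.56] rot [ 0.  -0.   0.1]
(-218, 135, 12, 90) off [-0.04 -0.15  9.36] rot [ 0.  -0.   0.1]
(-150, 135, 12, 90) off [-6.84 -0.16  9.36] rot [ 0.  -0.   0.1]
```

>>> {"op": "carry_out", "data": {
  "rows": [
    {"jaw": 5.5,"offset": [0,0,5],"delta_rot": [0,0,0]},
    {"jaw": 5.5,"offset": [0,0,9.3],"delta_rot": [0,0,0]},
    {"jaw": 5.5,"offset": [0,0,9.3],"delta_rot": [0,0,0]},
    {"jaw": 5.5,"offset": [-0.8,0,9.3],"delta_rot": [0,0,0]},
    {"jaw": 5.5,"offset": [-1.6,0,9.3],"delta_rot": [0,0,0]},
    {"jaw": 5.5,"offset": [-2.4,0,9.3],"delta_rot": [0,0,0]},
    {"jaw": 5.5,"offset": [-3.2,0,9.3],"delta_rot": [0,0,0]},
    {"jaw": 5.5,"offset": [-4,0,9.3],"delta_rot": [0,0,0]},
    {"jaw": 5.5,"offset": [-4.8,0,9.3],"delta_rot": [0,0,0]},
    {"jaw": 5.5,"offset": [-5.6,0,9.3],"delta_rot": [0,0,0]},
    {"jaw": 5.5,"offset": [-6.2,0,9.3],"delta_rot": [0,0,0]},
    {"jaw": 5.5,"offset": [-6.2,0,9.3],"delta_rot": [0,0,0]}
  ]
}}

```text
time_s: 3.1
ee_pos: [501.5, 67.3, 12.5]
tool_rot: [-0.157, 3.136, -0.0]
contact_force: [1.0, -0.6, 0.4]
grip_width: 0.582
finger_force: 0.0
```

```bash
python3 - <<'E'
from h import *;from rig import bot
plan(bot.get_obs());d=bot.get_image('top');cv2.imwrite('pics/t1.png',cv2.resize(d['image'][100:260,140:420],None,fx=2.8,fy=2.8,interpolation=cv2.INTER_CUBIC))
o=measure(d)
for k,(c,s,a) in o.items():
    w=c-OB;print(k,np.round([w@EX,w@EY,a-np.degrees(TH)],1),np.round(s,1))
E
```

```text
now u v z a [-154.5  135.    12.5   90. ] F [ 1.  -0.6  0.4] t 3.1
green [-58.9 126.9 -90.2] [64.7 67. ]
purple [-129.6   -4.5   -2.4] [ 67.  109.4]
yellow [-129.5 -155.4    3.8] [ 71.7 113.8]
orange [-4.490e+01 -2.432e+02 -2.000e-01] [39.4 90.8]
bar [  7.1  -7.8 -89.9] [ 50.4 540.3]
```

View pics/t1.png

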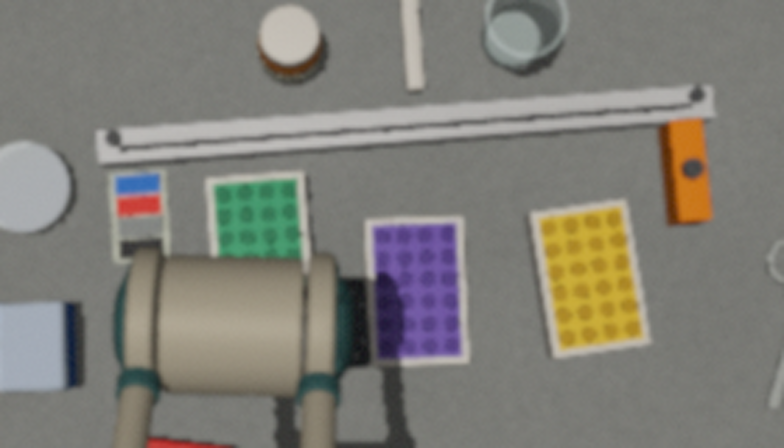

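Green is squared, its end at crop row ~175 with the bar face at ~157, so about 17 mm remain. I'll continue to contact.

>>> {"op": "carry_out", "data": {
  "rows": [
    {"jaw": 5.5,"offset": [-0.6,0,0],"delta_rot": [0,0,0]},
    {"jaw": 5.5,"offset": [-1.2,0,0],"delta_rot": [0,0,0]},
    {"jaw": 5.5,"offset": [-1.5,0,0],"delta_rot": [0,0,0]},
    {"jaw": 5.5,"offset": [-1.7,0,0],"delta_rot": [0,0,0]},
    {"jaw": 5.5,"offset": [-1.8,0,0],"delta_rot": [0,0,0]},
    {"jaw": 5.5,"offset": [-1.8,0,0],"delta_rot": [0,0,0]}
  ]
}}

```text
time_s: 3.9
ee_pos: [518.3, 69.2, 12.4]
tool_rot: [-0.157, 3.137, 0.0]
contact_force: [-0.9, -0.2, -0.4]
grip_width: 0.583
finger_force: 0.4
```

>>> {"op": "carry_out", "data": {
  "rows": [
    {"jaw": 5.5,"offset": [-0.15,0,0],"delta_rot": [0,0,0]},
    {"jaw": 5.5,"offset": [-0.3,0,0],"delta_rot": [0,0,0]},
    {"jaw": 5.5,"offset": [-0.3,0,0],"delta_rot": [0,0,0]}
  ]
}}

```text
time_s: 4.28
ee_pos: [520.9, 69.4, 12.4]
tool_rot: [0.157, -3.137, -0.0]
contact_force: [-1.6, 0.0, 0.6]
grip_width: 0.581
finger_force: 1.0
```

>>> {"op": "carry_out", "data": {
  "rows": [
    {"jaw": 5.5,"offset": [-0.15,0,0],"delta_rot": [0,0,0]},
    {"jaw": 5.5,"offset": [-0.3,0,0],"delta_rot": [0,0,0]},
    {"jaw": 5.5,"offset": [-0.3,0,0],"delta_rot": [0,0,0]}
  ]
}}

```text
time_s: 4.65
ee_pos: [520.8, 69.5, 12.2]
tool_rot: [0.157, -3.131, 0.0]
contact_force: [-6.2, -1.7, 6.1]
grip_width: 0.583
finger_force: 3.6
```

>>> {"op": "carry_out", "data": {
  "rows": [
    {"jaw": 5.5,"offset": [3,0,0],"delta_rot": [0,0,0]},
    {"jaw": 5.5,"offset": [8.4,0,0],"delta_rot": [0,0,0]},
    {"jaw": 5.5,"offset": [8.4,0,0],"delta_rot": [0,0,0]},
    {"jaw": 5.5,"offset": [8.4,-5,0],"delta_rot": [0,0,0]},
    {"jaw": 5.5,"offset": [8.4,-10,0],"delta_rot": [0,0,0]},
    {"jaw": 5.5,"offset": [8.4,-13.8,0],"delta_rot": [0,0,0]},
    {"jaw": 5.5,"offset": [8.4,-13.8,0],"delta_rot": [0,0,0]},
    {"jaw": 5.5,"offset": [8.4,-13.8,0],"delta_rot": [0,0,0]},
    {"jaw": 5.5,"offset": [7,-13.8,0],"delta_rot": [0,0,0]},
    {"jaw": 5.5,"offset": [6,-13.8,0],"delta_rot": [0,0,0]},
    {"jaw": 5.5,"offset": [5,-13.8,0],"delta_rot": [0,0,0]},
    {"jaw": 5.5,"offset": [4,-13.8,0],"delta_rot": [0,0,0]}
  ]
}}

```text
time_s: 6.15
ee_pos: [498.6, -71.0, 12.4]
tool_rot: [0.158, -3.137, -0.0]
contact_force: [-0.9, -1.1, 1.3]
grip_width: 0.586
finger_force: 0.8
```

```bash
python3 - <<'E'
from h import *;from rig import bot
plan(bot.get_obs(),(-134,-3,12,90));
E
```

```text
now u v z a [-171.3   -2.3   12.4   90. ] F [-0.9 -1.1  1.3] t 6.15
(-134, -3, 12, 90) off [-3.73 -0.07  0.03] rot [ 0. -0.  0.]
```

>>> {"op": "carry_out", "data": {
  "rows": [
    {"jaw": 5.5,"offset": [-0.8,0,0],"delta_rot": [0,0,0]},
    {"jaw": 5.5,"offset": [-1.6,0,0],"delta_rot": [0,0,0]},
    {"jaw": 5.5,"offset": [-2.4,0,0],"delta_rot": [0,0,0]},
    {"jaw": 5.5,"offset": [-2.8,0,0],"delta_rot": [0,0,0]},
    {"jaw": 5.5,"offset": [-3.2,0,0],"delta_rot": [0,0,0]},
    {"jaw": 5.5,"offset": [-3.5,0,0],"delta_rot": [0,0,0]},
    {"jaw": 5.5,"offset": [-3.7,0,0],"delta_rot": [0,0,0]},
    {"jaw": 5.5,"offset": [-3.9,0,0],"delta_rot": [0,0,0]},
    {"jaw": 5.5,"offset": [-3.9,0,0],"delta_rot": [0,0,0]}
  ]
}}

```text
time_s: 7.28
ee_pos: [534.6, -67.9, 12.4]
tool_rot: [0.158, -3.133, -0.0]
contact_force: [-5.0, -1.2, 3.0]
grip_width: 0.582
finger_force: 2.8
```

>>> {"op": "carry_out", "data": {
  "rows": [
    {"jaw": 5.5,"offset": [3,0,0],"delta_rot": [0,0,0]},
    {"jaw": 5.5,"offset": [8.4,0,0],"delta_rot": [0,0,0]},
    {"jaw": 5.5,"offset": [8.4,0,0],"delta_rot": [0,0,0]},
    {"jaw": 5.5,"offset": [8.4,-5,0],"delta_rot": [0,0,0]},
    {"jaw": 5.5,"offset": [8.4,-10,0],"delta_rot": [0,0,0]},
    {"jaw": 5.5,"offset": [8.4,-15.6,0],"delta_rot": [0,0,0]},
    {"jaw": 5.5,"offset": [8.4,-15.6,0],"delta_rot": [0,0,0]},
    {"jaw": 5.5,"offset": [8.4,-15.6,0],"delta_rot": [0,0,0]},
    {"jaw": 5.5,"offset": [7,-15.6,0],"delta_rot": [0,0,0]},
    {"jaw": 5.5,"offset": [6,-15.6,0],"delta_rot": [0,0,0]},
    {"jaw": 5.5,"offset": [5,-15.6,0],"delta_rot": [0,0,0]},
    {"jaw": 5.5,"offset": [4,-15.6,0],"delta_rot": [0,0,0]}
  ]
}}

```text
time_s: 8.78
ee_pos: [513.4, -226.3, 12.4]
tool_rot: [0.158, -3.137, -0.0]
contact_force: [-1.9, 0.6, 0.7]
grip_width: 0.588
finger_force: 0.7
```

>>> {"op": "carry_out", "data": {
  "rows": [
    {"jaw": 5.5,"offset": [-0.8,0,0],"delta_rot": [0,0,0]},
    {"jaw": 5.5,"offset": [-1.6,0,0],"delta_rot": [0,0,0]},
    {"jaw": 5.5,"offset": [-2.4,0,0],"delta_rot": [0,0,0]},
    {"jaw": 5.5,"offset": [-2.8,0,0],"delta_rot": [0,0,0]},
    {"jaw": 5.5,"offset": [-3.2,0,0],"delta_rot": [0,0,0]},
    {"jaw": 5.5,"offset": [-3.5,0,0],"delta_rot": [0,0,0]},
    {"jaw": 5.5,"offset": [-3.7,0,0],"delta_rot": [0,0,0]},
    {"jaw": 5.5,"offset": [-3.9,0,0],"delta_rot": [0,0,0]},
    {"jaw": 5.5,"offset": [-3.9,0,0],"delta_rot": [0,0,0]}
  ]
}}

```text
time_s: 9.9
ee_pos: [550.1, -223.1, 12.5]
tool_rot: [0.158, -3.135, -0.0]
contact_force: [-4.2, -0.2, 3.0]
grip_width: 0.585
finger_force: 2.4
```

```bash
python3 - <<'E'
from h import *;from rig import bot
o=bot.get_obs();print(o['qpos'])
plan(o,(-190,-160,12,90),(-190,-160,120,90),(-190,-160,120,0),(-66,215,120,0),(-66,215,12,0));d=bot.get_image('top');o=measure(d)
for k,(c,s,a) in o.items():
    w=c-OB;print(k,np.round([w@EX,w@EY,a-np.degrees(TH)],1),np.round(s,1))
E
```

```text
[-5.01619572e-01  4.69136618e-01  1.72768451e+00 -1.56925953e-03
  9.47152008e-01 -2.17189897e+00]
now u v z a [-135.3 -158.7   12.5   90. ] F [-4.2 -0.2  3. ] t 9.9
(-190, -160, 12, 90) off [ 5.47 -0.12  0.06] rot [ 0.  -0.2  0. ]
(-190, -160, 120, 90) off [  5.5   -0.12 -10.74] rot [ 0.  -0.2  0. ]
(-190, -160, 120, 0) off [  5.5   -0.12 -10.74] rot [-0.1 -0.1 90. ]
(-66, 215, 120, 0) off [ -6.9   37.38 -10.76] rot [-0.1 -0.1 90. ]
(-66, 215, 12, 0) off [-6.93 37.37  0.04] rot [-0.1 -0.1 90. ]
green [-62.1 126.8  -0. ] [ 67.  109.4]
purple [-62.1  -4.    0.2] [ 66.4 108.8]
yellow [ -62.2 -161.2   -1.7] [ 73.9 115.7]
orange [ -17.2 -243.6  -87.9] [34.8 40.1]
bar [ -7.1  -7.6 -90.3] [ 81.8 541.5]
```

>>> {"op": "carry_out", "data": {
  "rows": [
    {"jaw": 7,"offset": [3,0,0],"delta_rot": [0,0,0]},
    {"jaw": 7,"offset": [5,0,-3],"delta_rot": [0,0,0]},
    {"jaw": 7,"offset": [5,0,-8],"delta_rot": [0,0,10]},
    {"jaw": 7,"offset": [4,5,-9],"delta_rot": [0,0,20]},
    {"jaw": 7,"offset": [2,10,-9],"delta_rot": [0,0,30]},
    {"jaw": 7,"offset": [0,15,-9],"delta_rot": [0,0,40]},
    {"jaw": 7,"offset": [-2,20,-9],"delta_rot": [0,0,50]},
    {"jaw": 7,"offset": [-4,25,-9],"delta_rot": [0,0,60]},
    {"jaw": 7,"offset": [-6,31,-9],"delta_rot": [0,0,70]},
    {"jaw": 7,"offset": [-6.9,36,-9],"delta_rot": [0,0,80]},
    {"jaw": 7,"offset": [-6.9,36,-9],"delta_rot": [0,0,90]},
    {"jaw": 7,"offset": [-6.9,36,-9],"delta_rot": [0,0,90]}
  ]
}}

```text
time_s: 11.45
ee_pos: [584.8, 143.4, 102.5]
tool_rot: [2.103, 2.333, 0.003]
contact_force: [0.3, 0.6, 0.1]
grip_width: 0.742
finger_force: 0.0
```

```bash
python3 - <<'E'
from h import *;from rig import bot
plan(bot.get_obs(),(-66,198,12,0),(-66,100,12,0))
E
```

```text
now u v z a [-6.400e+01  2.024e+02  1.025e+02  2.000e-01] F [0.3 0.6 0.1] t 11.45
(-66, 198, 12, 0) off [-0.44 -0.22  9.05] rot [ 0.1 -0.   0.2]
(-66, 100, 12, 0) off [-10.24  -0.25   9.04] rot [ 0.1 -0.   0.2]
```

>>> {"op": "carry_out", "data": {
  "rows": [
    {"jaw": 7,"offset": [0,-0.2,5],"delta_rot": [0,0,0]},
    {"jaw": 7,"offset": [0,-0.2,9],"delta_rot": [0,0,0]},
    {"jaw": 7,"offset": [-0.4,-0.2,9],"delta_rot": [0,0,0]},
    {"jaw": 7,"offset": [-1.5,-0.2,9],"delta_rot": [0,0,0]},
    {"jaw": 7,"offset": [-2.5,-0.2,9],"delta_rot": [0,0,0]},
    {"jaw": 7,"offset": [-3.5,-0.2,9],"delta_rot": [0,0,0]},
    {"jaw": 7,"offset": [-4.5,-0.2,9],"delta_rot": [0,0,0]},
    {"jaw": 7,"offset": [-5.5,-0.2,9],"delta_rot": [0,0,0]},
    {"jaw": 7,"offset": [-6.5,-0.2,9],"delta_rot": [0,0,0]},
    {"jaw": 7,"offset": [-7.5,-0.2,9],"delta_rot": [0,0,0]},
    {"jaw": 7,"offset": [-8.5,-0.2,9],"delta_rot": [0,0,0]},
    {"jaw": 7,"offset": [-8.5,-0.2,9],"delta_rot": [0,0,0]}
  ]
}}

```text
time_s: 12.95
ee_pos: [590.7, 55.9, 12.2]
tool_rot: [2.107, 2.329, -0.002]
contact_force: [0.6, 0.4, 0.1]
grip_width: 0.743
finger_force: 0.0
```

```bash
python3 - <<'E'
from h import *;from rig import bot
plan(bot.get_obs(),(-66,34,12,0));d=bot.get_image('top');cv2.imwrite('pics/t2.png',cv2.resize(d['image'][100:260,140:420],None,fx=2.8,fy=2.8,interpolation=cv2.INTER_CUBIC))
E
```

```text
now u v z a [-67.  114.7  12.2  -0. ] F [0.6 0.4 0.1] t 12.95
(-66, 34, 12, 0) off [-8.07  0.1   0.03] rot [-0.   0.1 -0. ]
```

View pics/t2.png

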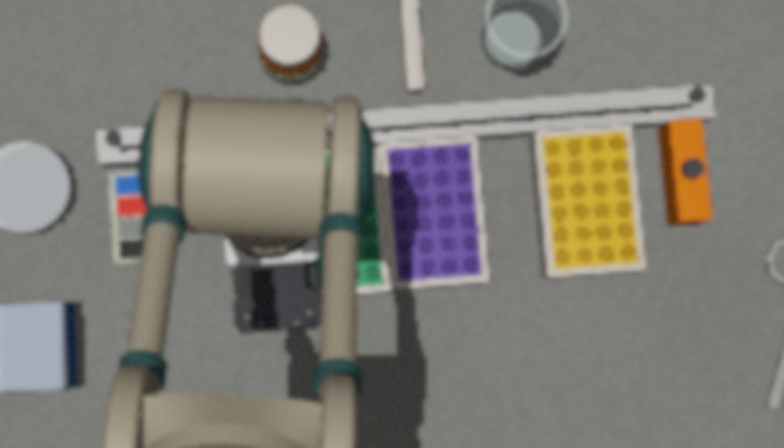

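Green has closed on purple near crop column 385, and both stay square to the bar. Yellow (590,200) is 25 px short of the stop. I'll keep pushing.

>>> {"op": "carry_out", "data": {
  "rows": [
    {"jaw": 7,"offset": [-1,0.1,0],"delta_rot": [0,0,0]},
    {"jaw": 7,"offset": [-2,0.1,0],"delta_rot": [0,0,0]},
    {"jaw": 7,"offset": [-3,0.1,0],"delta_rot": [0,0,0]},
    {"jaw": 7,"offset": [-4,0.1,0],"delta_rot": [0,0,0]},
    {"jaw": 7,"offset": [-5,0.1,0],"delta_rot": [0,0,0]},
    {"jaw": 7,"offset": [-5.8,0.1,0],"delta_rot": [0,0,0]},
    {"jaw": 7,"offset": [-6.6,0.1,0],"delta_rot": [0,0,0]},
    {"jaw": 7,"offset": [-7.2,0.1,0],"delta_rot": [0,0,0]},
    {"jaw": 7,"offset": [-7.6,0.1,0],"delta_rot": [0,0,0]},
    {"jaw": 7,"offset": [-7.8,0.1,0],"delta_rot": [0,0,0]},
    {"jaw": 7,"offset": [-7.8,0.1,0],"delta_rot": [0,0,0]}
  ]
}}

```text
time_s: 14.38
ee_pos: [599.5, -20.5, 12.5]
tool_rot: [2.107, 2.33, -0.0]
contact_force: [-0.7, 1.6, -0.6]
grip_width: 0.745
finger_force: 1.0
```

```bash
python3 - <<'E'
from h import *;from rig import bot
plan(bot.get_obs(),(-66,34,12,0))
E
```

```text
now u v z a [-65.8  37.9  12.5  -0. ] F [-0.7  1.6 -0.6] t 14.38
(-66, 34, 12, 0) off [-0.39 -0.02  0.05] rot [ 0.  0. -0.]
```

>>> {"op": "carry_out", "data": {
  "rows": [
    {"jaw": 7,"offset": [-0.2,0,0],"delta_rot": [0,0,0]},
    {"jaw": 7,"offset": [-0.4,0,0],"delta_rot": [0,0,0]},
    {"jaw": 7,"offset": [-0.5,0,0],"delta_rot": [0,0,0]},
    {"jaw": 7,"offset": [-0.5,0,0],"delta_rot": [0,0,0]}
  ]
}}

```text
time_s: 14.88
ee_pos: [599.8, -23.5, 12.4]
tool_rot: [-2.107, -2.328, -0.003]
contact_force: [-1.5, 8.1, -1.2]
grip_width: 0.744
finger_force: 3.7
```

>>> {"op": "carry_out", "data": {
  "rows": [
    {"jaw": 7,"offset": [-0.2,0,0],"delta_rot": [0,0,0]},
    {"jaw": 7,"offset": [-0.3,0,0],"delta_rot": [0,0,0]},
    {"jaw": 7,"offset": [-0.3,0,0],"delta_rot": [0,0,0]}
  ]
}}

```text
time_s: 15.25
ee_pos: [599.8, -23.5, 12.5]
tool_rot: [-2.105, -2.324, -0.008]
contact_force: [-1.2, 14.1, 0.2]
grip_width: 0.744
finger_force: 7.3
```

Firm contact all the way to the stop. I'll back off, clear the view and check.

>>> {"op": "carry_out", "data": {
  "rows": [
    {"jaw": 7,"offset": [1,0,0],"delta_rot": [0,0,0]},
    {"jaw": 7,"offset": [4,0,0],"delta_rot": [0,0,0]},
    {"jaw": 7,"offset": [5,0,-5],"delta_rot": [0,0,0]},
    {"jaw": 7,"offset": [6,3,-9],"delta_rot": [0,0,-10]},
    {"jaw": 6,"offset": [7,-3,-9],"delta_rot": [0,0,-20]},
    {"jaw": 5.5,"offset": [7,-9,-9],"delta_rot": [0,0,-30]},
    {"jaw": 5.5,"offset": [7,-15,-9],"delta_rot": [0,0,-40]},
    {"jaw": 5.5,"offset": [7,-20,-9],"delta_rot": [0,0,-50]},
    {"jaw": 5.5,"offset": [7,-20,-9],"delta_rot": [0,0,-60]},
    {"jaw": 5.5,"offset": [7,-20,-9],"delta_rot": [0,0,-70]},
    {"jaw": 5.5,"offset": [7,-20,-9],"delta_rot": [0,0,-80]},
    {"jaw": 5.5,"offset": [7,-20,-9],"delta_rot": [0,0,-90]}
  ]
}}

```text
time_s: 16.75
ee_pos: [395.5, 20.3, 103.2]
tool_rot: [-0.167, 3.134, -0.004]
contact_force: [-0.1, 0.7, 0.1]
grip_width: 0.584
finger_force: 0.0
```

```bash
python3 - <<'E'
from h import *;from rig import bot
plan(bot.get_obs(),(-160,-18,100,90),(-160,-18,12,90),(-136,-18,12,90));d=bot.get_image('top');o=measure(d)
cv2.imwrite('pics/t3.png',cv2.resize(d['image'][110:240,220:410],None,fx=4,fy=4,interpolation=cv2.INTER_CUBIC))
for k,(c,s,a) in o.items():
    w=c-OB;print(k,np.round([w@EX,w@EY,a-np.degrees(TH)],1),np.round(s,1))
E
```

```text
now u v z a [-264.7   98.9  103.2   90.4] F [-0.1  0.7  0.1] t 16.75
(-160, -18, 100, 90) off [-10.4  -11.75   0.38] rot [-0.2  0.2  0.4]
(-160, -18, 12, 90) off [-10.37 -11.73   9.18] rot [-0.2  0.2  0.4]
(-136, -18, 12, 90) off [-12.77 -11.74   9.19] rot [-0.2  0.2  0.4]
green [-62.6 -19.9   0. ] [ 68.2 110. ]
purple [-6.220e+01 -1.051e+02  1.000e-01] [ 67.  109.3]
yellow [-6.200e+01 -1.906e+02  1.000e-01] [ 71.8 114.1]
orange [ -44.9 -246.8   -0.3] [32.1 90.7]
bar [ -8.9  -7.6 -90.2] [ 83.  540.2]
```

View pics/t3.png

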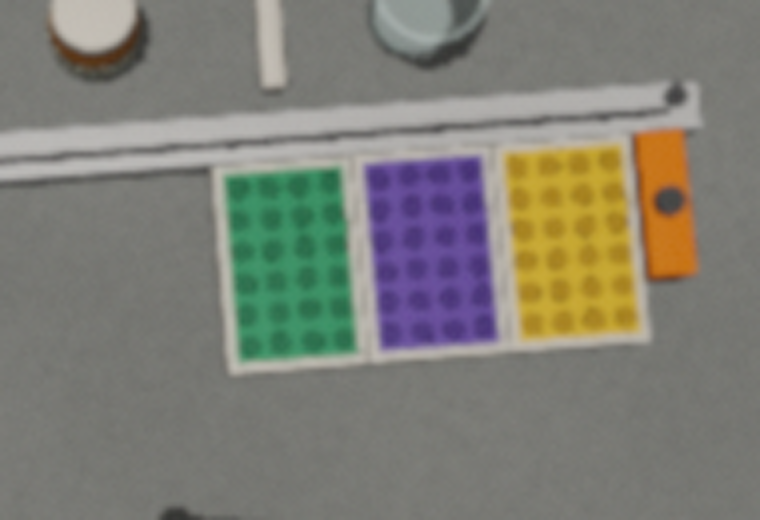

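The three plates form a closed row at crop columns 215–645, flush with the bar and touching the stop at column ~638. They sit 85 mm apart and within 0.1° of square, and all three are within about 0.5 mm of where they contacted the bar.

```bash
python3 -c "
from rig import bot
print(bot.hand_in())"
```

```text
the job is handed in; nothing more can be done
None
```

The three plates are in a closed row, flat against the bar and touching the orange stop at its right end; the job is handed in, but no pass/fail verdict came back.

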